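Press both plugs of a junction box home on the bench stop

ROBOT

A 6-joint arm with a two-finger parallel gripper is mounted at the origin on the work surface. World frame = base frame: x ahead of the robot, y to its left, z up, the work surface at z = 0. Lengths are in m, angles in degrees, forces in N, time in s.
With the tool pointing down it reaches from about 0.35 to 0.875 m from the base axis. Payload 4.2 kg.
Tool frame: the origin (TCP) lies midway between the tips of the shut fingers; the grasp point (between the pads) lies 19 mm behind it; z points along the fingers, y is the line along which they close (so a half turn about z gives the same grasp; the last joint's range is limited). The gripper opens to 87 mm and grips with 3 to 60 N. Pads are 19 mm wide; open, the fingers measure 117 mm over their backs; the gripper's body (75 mm by 190 mm) begins 51 mm behind the grasp point.
Start: joints at [-54.053, 22.042, 0.453, 0, -68.411, -14.817], TCP at [0.225, -0.583, 0.223] pointing down, gripper open.
Joint ranges: [-179.83, 179.83], [-69.29, 118.12], [-61.27, 80.66], [-181.25, 117.63], [-171.15, -9.14], [-177.46, 177.46]. Speed limits (degrees/s): [159.86, 159.86, 180, 180, 180, 180].

INTERFACE

Orientations are given as a 3x3 rotation matrix whose columns are the frame's x, y, z axes.
In Python, from station import r, cams gives the robot as it stands.
- The arm moves only by the tool play_rows, never from a script. Its argument "commands" is text: rows parted by semicolons, each of 6 numbers parted by spaces: the shift along the world's x, y, z normalised to -1 to 1, where 1 is 30 mm, then the turn, a rotation vector about the world's x, y, z normalised to -1 to 1, where 1 is 0.15 rad. A call has 1 to 20 rows; each row shifts and turns the commanded pose from where the row before left it; what a row does not reach is not made up. A row lasts 1/10 s, in which the tool goes at most 50 mm and 8.59 degrees, less where a joint would pass 70% of its speed; a pose out of reach is approached as far as the arm can. A call with a number of a shift or a turn outside -1 to 1 is refused whole. A call with a gripper value outside its range is refused whole. "grip" is the finger opening in mm, from 0 to 87, set as the call begins (left out, the last holds). The fingers move at their own pace and stop on an object; the grip force is fixed at half the most. Time passes only in rows, so rows that do not move let the fingers close. It gives the time, the measured TCP pose, the force, the opening and the grip force at its end, in the units of the state.
- r.sense(): the state, without advancing time (a new reading comes with each control period).
- cams.capture(name): name is "side" or "top"; returns (picture, depth): 400x640x3 uint8, blue, green, red; 400x640 float32, m along the optical axis (not along the pixel's ray), 0 where there is no reading.
- cams.camera_info(name): a dict with "mtx" (3x3 intrinsics, pixels), "k1" (the pictures are not rectified: a ray, as slopes to the right and down, at radius r is drawn at 1 + k1 r^2 times it, then the intrinsics apply), "R" (3x3) and "t" (3): a world point X has camera coordinates R X + t. Camera axes: x right, y down, z forward; pixel columns grow to the right and rows downward; lengths in m; the calibration is good to about 2 mm. A picture is of the moment at which its call begins. camera_info takes no time and is no camera call.
- r.finish_job(): hands the job in; it is judged then, once.
The state is a dict: "time_s": time; "joints": joint angles; "joint_velocities": joint speeds; "effort": joint torques, N m; "tcp_pos": TCP position; "ee_rot": TCP orientation; "wrist_force": force on the tool from outside, world axes, zero at the start; "moment": the same for the moment, N m; "gripper_width": opening from 0.0 (shut) to 1.0 (fully open); "gripper_force": force on a finger pad.
Only numpy, scipy, OpenCV 4.12 (cv2) and the standard library are available. Lean on these libraries where they do the work, as an engineer would, in place of code of your own. Each camera call takes 0.05 s, during which the arm holds its last target. There are 200 camera calls.

TASK

The grey junction box with the white cover has a red and a yellow blanking plug standing proud of its two ends. Holding the box, press one plug fully home against the white nose of the steel bench stop, then turn the box end for end and press the other plug fully home against the same nose, in either order; never push a plug with the gripper itself. Leave the box standing cover up on the bare table, clear of the stop, let go of it, and leave the other things on the table where they are.

Things in the scene. Friction and masses are not known exactly. Their poses are not given: they have to be found in the camera images.
- box_centre (a point): Centre (half-way up, 21 mm above its underside) of the loose grey junction box with a white cover, 90 long (its x) x 50 wide (its y) x 42 mm high (z, up), about 0.3 kg. Hold it across its 50 mm width, on the bare long sides. The red plug is at its +x end, the yellow one at its -x end, both on the box's centre line at 21 mm height.
- plug_red (a joint): How far the red plug stands out of its home (m): 0 is fully home, 6 to 10 mm at the start. The plug is a disc of 26 mm diameter, 3 mm thick, on the box's +x end; it slides along the box's x axis, needs about 7 N to move, has no spring and stays where it is left. Its outer face lies 48 mm + this value from the box's centre.
- plug_yellow (a joint): The same for the yellow plug on the box's -x end (0 is fully home).
- nose_tip (a point): Centre of the tip of the bench stop's white nose, 21 mm above the table. The nose is a level pin of 16 mm diameter that points along this point's +y axis; it stands out 36 mm from a steel bracket, bolted to the table, that is 70 mm wide (x) and 58 mm high with a 100 x 100 mm base plate behind and under it; the plate, 6 mm thick, reaches to 20 mm short of the nose's tip. z is up. The whole stop is rigid.
- stop: The bench stop itself; its origin is on the table, 40 mm behind the nose tip (at -y), same axes.
- finished_centre (a point): Bystander: centre of a finished all-grey junction box with blue plugs, 96 x 50 x 42 mm, loose.
- detergent_mid (a point): Bystander: white detergent bottle with a blue cap, 84 mm diameter, 230 mm high, loose; point on its axis 110 mm up.
- mug_mid (a point): Bystander: blue mug, 80 mm diameter, 95 mm high, loose; point on its axis half-way up.
- driver_mid (a point): Bystander: screwdriver with an orange handle lying on the table, loose; point 10 mm above its origin.
- spanner_mid (a point): Bystander: steel spanner lying on the table, loose; point 5 mm above its origin.
Things that resemble listed ones, but are neither listed nor needed, are in the scene too. What is shaped like the part that bears box_centre but pink is not meant.

How it is judged (in metres and radians):
On the way, in this order (a step that is already met when the one before it is completed fails the run):
1. one plug is pressed home against the nose of the stop while the other still stands proud (((value of joint plug_red below 0.002 m and contact force between plug_red and stop above 1.5 N and value of joint plug_yellow above 0.0035 m) or (value of joint plug_yellow below 0.002 m and contact force between plug_yellow and stop above 1.5 N and value of joint plug_red above 0.0035 m))), for 0.1 s.
2. the other plug too is pressed home against the nose (((value of joint each of plug_red, plug_yellow below 0.002 m and contact force between plug_red and stop above 1.5 N) or (value of joint each of plug_red, plug_yellow below 0.002 m and contact force between plug_yellow and stop above 1.5 N))), for 0.1 s.
At the end, for the whole second after the job is handed in: Both plugs are home (less than 2 mm out), and the box stands on the bare table, cover up (within about 6 degrees, its centre 17 to 25 mm above the table), at rest, let go of and not pressing on the stop (value of joint each of plug_red, plug_yellow below 0.002 m and angle between box_centre's own z axis and vertical below 0.1 rad and height (world z) of box_centre between 0.017 and 0.025 m and linear speed of jbox below 0.02 m/s and contact force between jbox and stop below 0.5 N); the robot touches nothing.
It fails at once if a plug is pushed with the gripper or arm (more than 4 N) (contact force between any of plug_red, plug_yellow and the fingers above 4 N or contact force between any of plug_red, plug_yellow and the arm above 4 N).
It fails at once if a bystander is moved by more than 20 mm (distance of any of finished_centre, detergent_mid, mug_mid, driver_mid, spanner_mid from where it was at the start of the episode above 0.02 m).
It also fails if it takes over 72 s, if anything falls off the work surface, if the arm or the gripper's body presses on something with over 40 N, if the wrist force passes 120 N, or if a joint passes its speed limit or range.

## Working session

There is one attempt and no reset: what is moved stays moved. The work goes in short steps, Python scripts to look and compute and a tool call to move; the robot and the scene stay as the last step left them, time stands still between calls to the robot, and variables do not carry over. Pictures are saved under pics/ and viewed, at most 10 in all, crops included, and the job is handed in when it is done.

Besides the shell and the picture viewer there is one more tool, called after "Request:" by a JSON object that holds its "api" and its "payload". play_rows: Moves the arm, as the interface text tells. Scaled input: -1 to 1 covers 30 mm each way for a shift and 0.15 rad each way for a turn. Its arguments: {"type":"object","properties":{"commands":{"type":"string"},"grip":{"type":"number"}},"required":["commands"]}

```bash
mkdir -p pics
cat > h.py <<'E'
import numpy as np, cv2
from station import r, cams
def cap(n):
    im,d=cams.capture(n); c=cams.camera_info(n); return im,d,c
def cloud(d,c):
    K=np.array(c["mtx"]);k=c["k1"];v,u=np.mgrid[:400,:640]
    X=(u-K[0,2])/K[0,0];Y=(v-K[1,2])/K[1,1]
    rd=np.hypot(X,Y);rr=rd.copy()
    for _ in range(8): rr=rd/(1+k*rr**2)
    s=np.where(rd>0,rr/np.maximum(rd,1e-9),1)
    P=np.dstack([X*s*d,Y*s*d,d])
    return (P-np.array(c["t"]).ravel())@np.array(c["R"])  # R^T(P-t)
E
python3 - <<'E'
from h import *
for n in("top","side"):
    im,d,c=cap(n); cv2.imwrite(f"pics/{n}0.png",im); np.savez(f"{n}0.npz",im=im,d=d)
    print(n,c)
print(r.sense())
E
```

```text
top {'mtx': array([[416.18974649,   0.        , 319.04969431],
       [  0.        , 416.18974649, 195.94764634],
       [  0.        ,   0.        ,   1.        ]]), 'k1': -0.018763900828779045, 'R': array([[ 0.02251067, -0.99961924,  0.0159575 ],
       [-0.99614592, -0.0237802 , -0.08442635],
       [ 0.08477368, -0.01399551, -0.99630194]]), 't': array([-0.06003683,  0.59873133,  1.33187439])}
side {'mtx': array([[406.20606713,   0.        , 313.7506459 ],
       [  0.        , 406.20606713, 202.49043092],
       [  0.        ,   0.        ,   1.        ]]), 'k1': -0.03486135211123949, 'R': array([[-0.81193842, -0.58373143, -0.00369032],
       [-0.43756143,  0.61278414, -0.6580544 ],
       [ 0.38638841, -0.53268491, -0.75296134]]), 't': array([0.45121136, 0.34355323, 0.92691418])}
{'time_s': 0.1, 'joints': array([-5.40522346e+01,  2.20862226e+01,  3.88090614e-01, -2.46736766e-02,
       -6.84104385e+01, -1.48162438e+01]), 'joint_velocities': array([-0.03744407, -0.10866915,  0.20873933,  0.09238115, -0.03957962,
        0.00792536]), 'effort': array([-9.69795037e-04, -3.91688061e+01,  1.87934500e+01,  4.23198760e+00,
        1.34460814e-02, -5.85843395e-05]), 'tcp_pos': array([ 0.22513944, -0.58247331,  0.22157534]), 'ee_rot': array([[-9.32812550e-01, -3.60361103e-01, -7.88219401e-04],
       [-3.60361952e-01,  9.32810878e-01,  1.76907321e-03],
       [ 9.77544586e-05,  1.93425797e-03, -9.99998125e-01]]), 'wrist_force': array([-0.54092986, -0.02028366,  0.0628102 ]), 'moment': array([ 0.05485386, -0.00489923, -0.04807338]), 'gripper_force': 0.0, 'gripper_width': 0.9978311764355038}
```

View pics/top0.png

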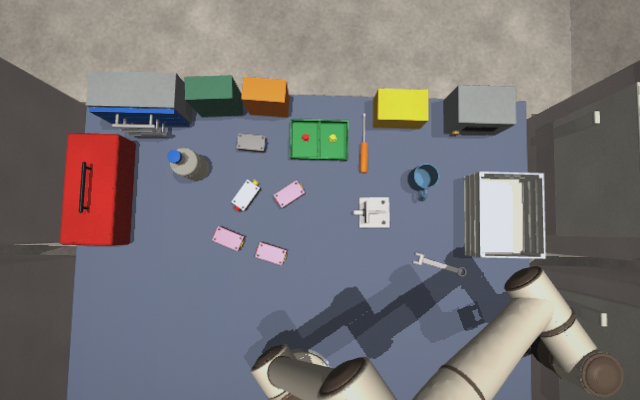

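View pics/side0.png

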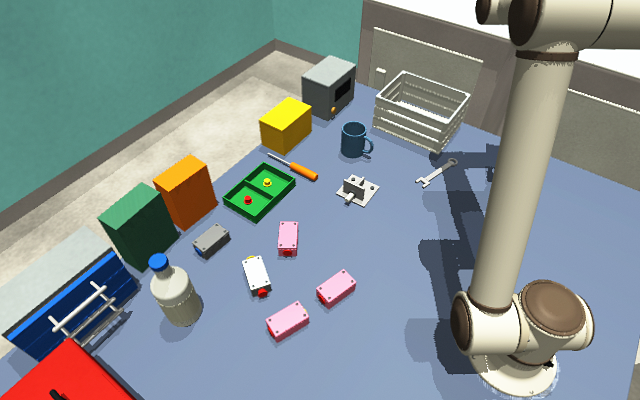

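The top view shows the white box at (246,195), with red at its lower-left end (238,209) and yellow at its upper-right end (255,183). The stop is at (375,212), its nose pointing left to (355,212). The pink decoys are nearby.

Run:
```python
from h import *
for n,win in(("top",(215,280,170,225)),("side",(235,285,240,310))):
    z=np.load(n+"0.npz");c=cams.camera_info(n);P=cloud(z["d"],c);hsv=cv2.cvtColor(z["im"],cv2.COLOR_BGR2HSV).astype(int)
    h,s,v=hsv[...,0],hsv[...,1],hsv[...,2]
    m=np.zeros((400,640),bool);m[win[2]:win[3],win[0]:win[1]]=1
    W=m&(s<50)&(v>180)&(abs(P[...,2]-.042)<.008)
    Rr=m&((h<6)|(h>174))&(s>150)&(v>80);Y=m&(h>18)&(h<35)&(s>120)&(v>80)
    print(n,"cover",W.sum(),P[W].mean(0),cv2.minAreaRect((P[W][:,:2]*1000).astype(np.float32)))
    for k,M in(("red",Rr),("yel",Y)): print(k,M.sum(),P[M].mean(0),P[M].min(0),P[M].max(0))
z=np.load("top0.npz");c=cams.camera_info("top");P=cloud(z["d"],c)
print("nose z mm, rows 206-218, cols 350-366");print((P[206:219,350:367,2]*1000).astype(int))
print((P[212,350:367,:2]*1000).astype(int).tolist())
m=np.zeros((400,640),bool);m[190:235,345:400]=1
M=m&(P[...,2]>.05);print("bracket",cv2.minAreaRect((P[M][:,:2]*1000).astype(np.float32)))
z=np.load("side0.npz");c=cams.camera_info("side");P=cloud(z["d"],c)
m=np.zeros((400,640),bool);m[165:215,330:385]=1
M=m&(P[...,2]>.05);print("bracket",cv2.minAreaRect((P[M][:,:2]*1000).astype(np.float32)))
M=m&(P[...,2]>.012)&(P[...,2]<.035);Q=P[M];print("nose pts",Q[Q[:,1]>np.percentile(Q[:,1],50)].mean(0),Q.max(0))
cv2.imwrite("pics/crop.png",np.hstack([cv2.resize(np.load("top0.npz")["im"][180:250,335:415],None,fx=5,fy=5,interpolation=2),cv2.resize(z["im"][160:230,320:400],None,fx=5,fy=5,interpolation=2)]))
```

```text
top cover 442 [0.59792871 0.18352681 0.04242414] ((586.0277099609375, 155.23324584960938), (144.39308166503906, 93.20511627197266), 71.63536071777344)
red 15 [0.55375263 0.21988888 0.02838275] [0.54785567 0.21199253 0.0019398 ] [0.56078356 0.22804267 0.03767289]
yel 18 [0.64019682 0.16305523 0.02839371] [0.63437522 0.15438416 0.00244282] [0.64987446 0.17414727 0.04405329]
side cover 617 [0.59583084 0.19185472 0.04080891] ((578.8538818359375, 187.88340759277344), (107.98078155517578, 203.07986450195312), 38.43882751464844)
red 82 [0.55377149 0.20742526 0.03517545] [0.15853258 0.09448235 0.00086094] [0.59557503 0.54661548 0.92567238]
yel 11 [0.64324197 0.16370013 0.03030427] [0.63925625 0.15391189 0.02490505] [0.64828266 0.1711777  0.03455441]
nose z mm, rows 206-218, cols 350-366
[[ 1 -4  1  1  2  5 -4 -4 -3  2  6  4  3  7  5 31 56]
 [ 0  0  0  0 -3  0  1  0 -3  0  7 13  4  8  0 33 58]
 [ 3  0 -1 -3 -1 -2  0 -4  3 -3  6  8  6 23 22 35 59]
 [-4  3  0 -2  0  0 -3  3  0  0 10  2  8 26 30 32 55]
 [-3  0  0  5 26 27 27 32 26 29 30 26 28 29 35 30 54]
 [-1 -2  2 -5 23 23 32 29 28 30 25 26 30
[... 218 characters left out ...]
4 21 28 56]
 [-1  3  0 -2  1  0  7 -1  0 -5 10  2  7  4  9 30 55]
 [-3 -2  0 -2  0 -2 -1  3  3  1  1  2  0  8  5 24 53]
 [ 2 -1 -2  2  0 -4 -1  1 -4  0 11  4  5  4  7 23 47]]
[[551, -150], [551, -153], [551, -156], [551, -160], [550, -160], [550, -164], [550, -167], [550, -170], [550, -174], [550, -177], [550, -180], [550, -183], [550, -186], [550, -190], [550, -192], [550, -196], [549, -196]]
bracket ((509.8162841796875, -129.3207550048828), (61.15867614746094, 201.28712463378906), 30.621395111083984)
bracket ((346.0423583984375, 159.404541015625), (63.202152252197266, 858.1227416992188), 30.05124855041504)
nose pts [ 0.55207425 -0.17785429  0.02451859] [ 0.58543484 -0.15466557  0.03478774]
```

View pics/crop.png

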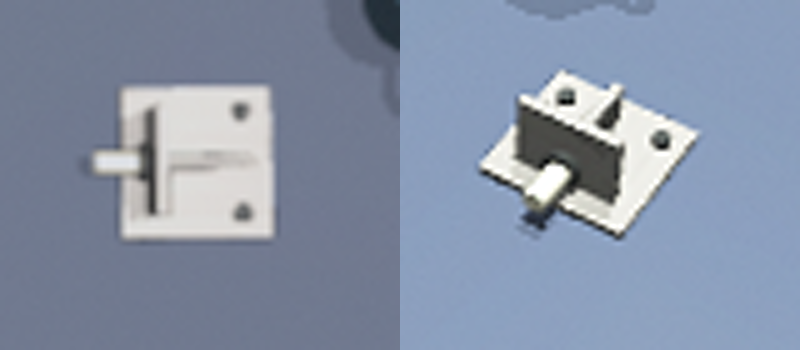

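```bash
cat >> h.py <<'E'
def onplane(uv,c,z):
    K=np.array(c["mtx"]);p=(np.float64(uv).reshape(-1,2)-[K[0,2],K[1,2]])/[K[0,0],K[1,1]]
    rd=np.linalg.norm(p,axis=1,keepdims=True);rr=rd.copy()
    for _ in range(8): rr=rd/(1+c["k1"]*rr**2)
    p=p*rr/np.maximum(rd,1e-9);R=np.array(c["R"]);C=-R.T@np.array(c["t"]).ravel()
    D=np.c_[p,np.ones(len(p))]@R
    return C+D*((z-C[2])/D[:,2])[:,None]
def rect(im,c,win,z,thr=190,smax=60):
    h=cv2.cvtColor(im,cv2.COLOR_BGR2HSV);m=((h[...,2]>thr)&(h[...,1]<smax)).astype(np.uint8)
    k=np.zeros_like(m);k[win[2]:win[3],win[0]:win[1]]=1;m*=k
    n,l,st,_=cv2.connectedComponentsWithStats(m);b=1+st[1:,4].argmax();v,u=np.where(l==b)
    g=np.vstack([onplane(np.c_[u+a,v+e],c,z) for a in(-.5,.5) for e in(-.5,.5)])
    return len(u),cv2.minAreaRect((g[:,:2]*1000).astype(np.float32)),onplane(np.c_[u,v],c,z).mean(0)*1000
E
python3 - <<'E'
from h import *
t=np.load("top0.npz")["im"];s=np.load("side0.npz")["im"];ct=cams.camera_info("top");cs=cams.camera_info("side")
print(t[195,246],t[212,357],t[222,380],s[275,257],t[195,300])
for thr in(170,200): 
  print(rect(t,ct,(215,280,170,225),.042,thr),rect(s,cs,(240,285,245,295),.042,thr))
  print("plate",rect(t,ct,(358,400,190,235),.006,thr),rect(s,cs,(325,390,165,215),.006,thr))
  print("nose",rect(t,ct,(345,364,200,222),.027,thr))
E
```

```text
[231 225 222] [231 225 222] [212 215 218] [254 254 253] [147 131 166]
(426, ((598.4367065429688, 192.44760131835938), (54.29357147216797, 94.25516510009766), 56.590919494628906), array([598.36230789, 192.70018669,  42.        ])) (634, ((596.4912109375, 194.01809692382812), (55.10982894897461, 95.07496643066406), 56.65507125854492), array([595.10072769, 195.13644009,  42.        ]))
plate (809, ((552.88134765625, -227.9083709716797), (102.64414978027344, 106.61259460449219), 1.277441143989563), array([ 553.81230675, -231.72708998,    6.        ])) (393, ((556.1871948242188, -232.1064910888672), (112.75897216796875, 114.51010131835938), 0.6948778629302979), array([ 541.01480415, -238.97462091,    6.        ]))
nose (94, ((555.57275390625, -175.5912322998047), (71.80094146728516, 32.61683654785156), 0.7803245782852173), array([ 555.49829787, -180.37778479,   27.        ]))
(387, ((598.0869140625, 192.17324829101562), (52.324546813964844, 93.37295532226562), 57.13886260986328), array([598.15460618, 192.47672916,  42.        ])) (612, ((596.9931030273438, 193.94622802734375), (54.488704681396484, 94.24040985107422), 56.75305938720703), array([595.54834239, 195.21863578,  42.        ]))
plate (599, ((552.8903198242188, -229.41017150878906), (96.017822265625, 97.04561614990234), 1.2795170545578003), array([ 553.29367842, -235.92704743,    6.        ])) (365, ((556.5277099609375, -232.02099609375), (111.6229019165039, 115.12724304199219), 1.9774012565612793), array([ 540.68347284, -239.53222757,    6.        ]))
nose (23, ((550.4776611328125, -174.03489685058594), (9.767595291137695, 29.37150001525879), 1.3204249143600464), array([ 550.47577552, -174.03093548,   27.        ]))
```

Run:
```python
from h import *
for n,w in(("top",(165,215,145,185)),("side",(145,205,250,330))):
    z=np.load(n+"0.npz");P=cloud(z["d"],cams.camera_info(n))[w[2]:w[3],w[0]:w[1]].reshape(-1,3)
    for a,b in((.05,.1),(.1,.15),(.15,.2),(.2,.25)):
        Q=P[(P[:,2]>a)&(P[:,2]<b)];print(n,a,len(Q),Q.min(0)[:2],Q.max(0)[:2])
```

```text
top 0.05 121 [0.64429379 0.3203863 ] [0.7189048 0.3757223]
top 0.1 227 [0.64450853 0.32179799] [0.72464927 0.40327486]
top 0.15 339 [0.64966056 0.32360535] [0.72000857 0.4008774 ]
top 0.2 177 [0.66527357 0.34508379] [0.70216854 0.38286323]
side 0.05 446 [0.64194563 0.31236709] [0.86343151 0.40921774]
side 0.1 631 [0.64147366 0.32660894] [0.71840193 0.4088467 ]
side 0.15 680 [0.64733698 0.33009487] [0.71923095 0.40377228]
side 0.2 356 [0.66514819 0.34894509] [0.70357603 0.38568243]
```

Request:
{"api": "play_rows", "payload": {"commands": "0.7 1 0 0 0 -1;0.7 1 0 0 0 -1;0.7 1 0 0 0 -1;0.7 1 0 0 0 -1;0.7 1 0 0 0 -1;0.7 1 0 0 0 -1;0.5 1 0 0 0 -0.3;0.5 1 0 0 0 0;0.5 1 0 0 0 0;0.5 1 0 0 0 0;0.5 1 0 0 0 0;0.5 1 0 0 0 0;0.5 1 0 0 0 0;0.5 1 0 0 0 0;0.5 1 0 0 0 0;0.5 1 0 0 0 0;0.3 1 0 0 0 0;0.2 1 0 0 0 0;0 0 0 0 0 0;0 0 0 0 0 0", "grip": 87}}

```text
time_s: 2.1
tcp_pos: [0.5159, -0.0427, 0.2221]
ee_rot: [[-0.84, 0.543, -0.001], [0.543, 0.84, -0.0], [0.001, -0.001, -1.0]]
wrist_force: [-0.7, -0.5, -0.5]
gripper_width: 1.002
gripper_force: 0.0
```

Request:
{"api": "play_rows", "payload": {"commands": "0.34 0.98 -0.3 0 0 0;0.34 0.98 -0.3 0 0 0;0.34 0.98 -0.3 0 0 0;0.34 0.98 -0.3 0 0 0;0.34 0.98 -0.3 0 0 0;0.34 0.98 -0.3 0 0 0;0.34 0.98 -0.3 0 0 0;0.34 1 -0.3 0 0 0;0 0 -0.3 0 0 0;0 0 0 0 0 0;0 0 0 0 0 0"}}

```text
time_s: 3.2
tcp_pos: [0.5976, 0.1911, 0.1414]
ee_rot: [[-0.838, 0.545, -0.001], [0.545, 0.838, -0.001], [0.0, -0.001, -1.0]]
wrist_force: [0.0, -0.8, -0.2]
gripper_width: 1.0
gripper_force: 0.0
```

Run:
```python
from h import *
s=r.sense();print(s["joints"],s["tcp_pos"])
im,d,c=cap("side");im2,_,_=cap("top")
a=cv2.resize(im[190:330,180:340],None,fx=2.5,fy=2.5);b=cv2.resize(im2[130:270,170:330],None,fx=2.5,fy=2.5)
cv2.imwrite("pics/c1.png",np.hstack([a,b]))
```

```text
[ 3.24956341e+01  2.59820244e+01 -5.54079664e+00  1.16872142e-02
 -5.85459886e+01 -1.55551236e+02] [0.59757357 0.1911052  0.14143931]
```

View pics/c1.png

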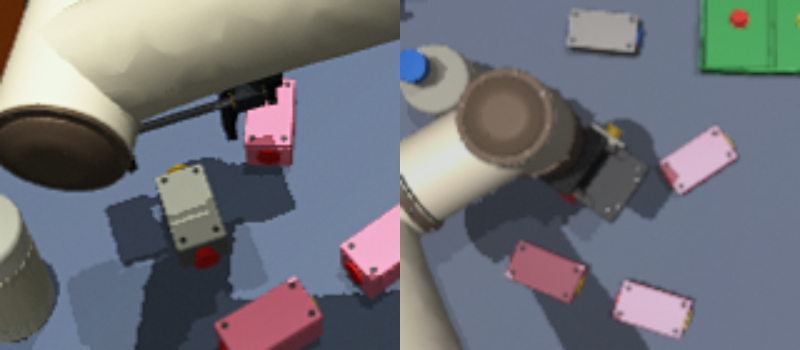

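The gripper is above the box and the box has not moved. An arm link hangs near the bottle, so I'll check clearance before descending.

Run:
```python
from h import *
b=np.array([.684,.364])
for n in("top","side"):
    im,d,c=cap(n);P=cloud(d,c).reshape(-1,3);ok=(d.ravel()>0)
    D=np.linalg.norm(P[:,:2]-b,axis=1)
    for z0 in(.14,.18,.22,.26,.30,.34,.38,.42,.46,.5,.55):
        m=ok&(P[:,2]>z0)&(P[:,2]<z0+.04)&(D<.25)&(D>.05)
        if m.sum(): i=np.where(m)[0][D[m].argmin()];print(n,z0,m.sum(),D[i].round(3),P[i].round(3))
```

```text
top 0.14 1650 0.136 [0.782 0.458 0.148]
top 0.18 1572 0.156 [0.838 0.39  0.182]
top 0.22 74 0.231 [0.552 0.174 0.229]
top 0.26 56 0.227 [0.569 0.169 0.296]
top 0.3 256 0.207 [0.559 0.199 0.312]
top 0.34 70 0.217 [0.62  0.156 0.349]
top 0.38 112 0.197 [0.638 0.172 0.409]
top 0.42 224 0.123 [0.573 0.311 0.457]
top 0.46 2915 0.126 [0.574 0.303 0.467]
top 0.5 1937 0.154 [0.613 0.227 0.501]
side 0.14 4051 0.134 [0.782 0.456 0.147]
side 0.18 1718 0.158 [0.837 0.404 0.18 ]
side 0.22 193 0.158 [0.589 0.238 0.225]
side 0.38 109 0.184 [0.502 0.389 0.419]
side 0.42 931 0.127 [0.569 0.312 0.459]
side 0.46 5159 0.127 [0.569 0.311 0.461]
side 0.5 2236 0.153 [0.614 0.228 0.5  ]
```

Request:
{"api": "play_rows", "payload": {"commands": "0 0.03 -0.8 0 0 0;0 0.03 -0.8 0 0 0;0 0 -0.8 0 0 0;0 0 -0.8 0 0 0;0 0 -0.6 0 0 0;0 0 -0.4 0 0 0;0 0 -0.18 0 0 0;0 0 0 0 0 0;0 0 0 0 0 0"}}

```text
time_s: 4.3
tcp_pos: [0.5985, 0.1948, 0.0112]
ee_rot: [[-0.839, 0.544, 0.002], [0.544, 0.839, 0.001], [-0.001, 0.002, -1.0]]
wrist_force: [0.8, 0.4, 0.2]
gripper_width: 1.0
gripper_force: 0.0
```

Request:
{"api": "play_rows", "payload": {"commands": "0 0 0 0 0 0;0 0 0 0 0 0;0 0 0 0 0 0;0 0 0 0 0 0;0 0 0 0 0 0;0 0 0 0 0 0;0 0 0 0 0 0;0 0 0 0 0 0;0 0 0 0 0 0;0 0 0 0 0 0", "grip": 30}}

```text
time_s: 5.3
tcp_pos: [0.5979, 0.1946, 0.0102]
ee_rot: [[-0.839, 0.544, 0.0], [0.544, 0.839, 0.0], [-0.0, 0.0, -1.0]]
wrist_force: [0.6, 0.1, 0.5]
gripper_width: 0.571
gripper_force: 30.0
```

Request:
{"api": "play_rows", "payload": {"commands": "0 0 0.5 0 0 0;0 0 0.9 0 0 0;0 0 0.9 0 0 0;-0.11 -0.54 0 0 0 0.8;-0.11 -0.54 0 0 0 0.98;-0.11 -0.54 0 0 0 0.98;-0.11 -0.54 0 0 0 0.98;-0.11 -0.54 0 0 0 0.98;-0.11 -0.54 0 0 0 0.98;-0.11 -0.54 0 0 0 0.98;-0.11 -0.54 0 0 0 0.98;-0.11 -0.54 0 0 0 0.98;-0.11 -0.54 0 0 0 0.98;-0.11 -0.54 0 0 0 0.98;-0.11 -0.54 0 0 0 0.98;-0.11 -0.54 0 0 0 0.98;-0.11 -0.54 0 0 0 0.98;-0.11 -0.54 0 0 0 0.9"}}

```text
time_s: 7.1
tcp_pos: [0.5473, -0.0492, 0.0784]
ee_rot: [[0.025, -1.0, -0.002], [-1.0, -0.025, 0.0], [-0.0, 0.002, -1.0]]
wrist_force: [0.3, 0.4, -2.3]
gripper_width: 0.571
gripper_force: 30.0
```

Request:
{"api": "play_rows", "payload": {"commands": "0 0 0 0 0 0;0 0 0 0 0 0;0 0 0 0 0 0"}}

```text
time_s: 7.4
tcp_pos: [0.5483, -0.0481, 0.0789]
ee_rot: [[0.019, -1.0, -0.0], [-1.0, -0.019, 0.0], [-0.0, 0.0, -1.0]]
wrist_force: [0.7, 1.0, -3.4]
gripper_width: 0.572
gripper_force: 30.0
```

Run:
```python
from h import *
s=r.sense();print(s["joints"],s["tcp_pos"],np.degrees(np.arctan2(s["ee_rot"][1,1],s["ee_rot"][0,1])))
im,d,c=cap("side");im2,_,_=cap("top")
a=cv2.resize(im[110:250,270:430],None,fx=2.5,fy=2.5);b=cv2.resize(im2[140:280,260:420],None,fx=2.5,fy=2.5)
cv2.imwrite("pics/c2.png",np.hstack([a,b]))
```

```text
[ 1.18592534e+01  2.33756869e+01 -2.07643270e+01 -1.19814220e-02
 -4.58791995e+01 -1.07771225e+01] [ 0.54829187 -0.04810221  0.07890129] -178.92621076654834
```

View pics/c2.png

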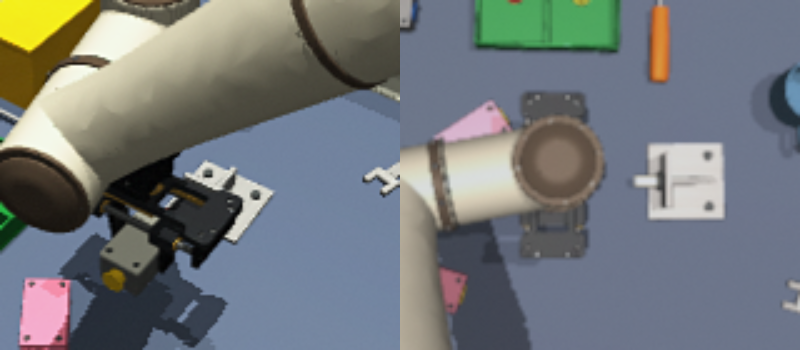

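Request:
{"api": "play_rows", "payload": {"commands": "0 -0.2 -0.6 0 0 0;0 -0.2 -0.7 0 0 0;0 -0.2 -0.6 0 0 0;0 -0.3 -0.33 0 0 0;0 -0.3 0 0 0 0;0 -0.3 0 0 0 0;0 0 0 0 0 0;0 0 0 0 0 0"}}

```text
time_s: 8.3
tcp_pos: [0.5487, -0.0939, 0.0129]
ee_rot: [[0.019, -1.0, 0.001], [-1.0, -0.019, 0.0], [-0.0, -0.001, -1.0]]
wrist_force: [1.0, -0.1, -2.4]
gripper_width: 0.572
gripper_force: 30.0
```

Request:
{"api": "play_rows", "payload": {"commands": "0 -0.1 0 0 0 0;0 -0.1 0 0 0 0;0 -0.1 0 0 0 0;0 -0.1 0 0 0 0;0 0 0 0 0 0"}}

```text
time_s: 8.8
tcp_pos: [0.5484, -0.1051, 0.0124]
ee_rot: [[0.02, -1.0, 0.0], [-1.0, -0.02, 0.001], [-0.001, -0.0, -1.0]]
wrist_force: [-0.9, 3.9, -0.6]
gripper_width: 0.568
gripper_force: 30.0
```

Request:
{"api": "play_rows", "payload": {"commands": "0 -0.1 0 0 0 0;0 -0.05 0 0 0 0;0 0 0 0 0 0"}}

```text
time_s: 9.1
tcp_pos: [0.5485, -0.1092, 0.0124]
ee_rot: [[0.02, -1.0, 0.0], [-1.0, -0.02, 0.001], [-0.001, -0.0, -1.0]]
wrist_force: [0.0, 5.1, -0.6]
gripper_width: 0.569
gripper_force: 30.0
```

Request:
{"api": "play_rows", "payload": {"commands": "0 -0.05 0 0 0 0;0 -0.05 0 0 0 0;0 0 0 0 0 0"}}

```text
time_s: 9.4
tcp_pos: [0.5485, -0.112, 0.0124]
ee_rot: [[0.02, -1.0, 0.0], [-1.0, -0.02, 0.001], [-0.001, -0.0, -1.0]]
wrist_force: [-0.9, 5.5, -1.4]
gripper_width: 0.575
gripper_force: 30.0
```

Request:
{"api": "play_rows", "payload": {"commands": "0 -0.05 0 0 0 0;0 -0.05 0 0 0 0;0 0 0 0 0 0"}}

```text
time_s: 9.7
tcp_pos: [0.5485, -0.1124, 0.0125]
ee_rot: [[0.02, -1.0, 0.001], [-1.0, -0.02, 0.004], [-0.004, -0.001, -1.0]]
wrist_force: [-1.8, 18.5, 1.5]
gripper_width: 0.57
gripper_force: 30.0
```

Contact force jumped to 18.5 N with motion stopped, so the red plug is home. I'll hold, back off, lift and turn.

Request:
{"api": "play_rows", "payload": {"commands": "0 0 0 0 0 0;0 0 0 0 0 0;0 0.2 0 0 0 0;0 0.5 0 0 0 0;0 0.7 0.2 0 0 0;0 0.7 0.5 0 0 0;0 0.7 0.7 0 0 0;0 0.2 0.8 0 0 0.5;0 0 0 0 0 0.99;0 0 0 0 0 0.99;0 0 0 0 0 0.99;0 0 0 0 0 0.99;0 0 0 0 0 0.99;0 0 0 0 0 0.99;0 0 0 0 0 0.99;0 0 0 0 0 0.99;0 0 0 0 0 0.99;0 0 0 0 0 0.99;0 0 0 0 0 0.5;0 0 0 0 0 0"}}

```text
time_s: 11.7
tcp_pos: [0.548, -0.0259, 0.0781]
ee_rot: [[0.996, 0.084, -0.0], [0.084, -0.996, -0.0], [-0.001, 0.0, -1.0]]
wrist_force: [-0.0, 0.3, -2.6]
gripper_width: 0.573
gripper_force: 30.0
```

Run:
```python
from h import *
s=r.sense();print(s["joints"],s["tcp_pos"],np.degrees(np.arctan2(s["ee_rot"][1,1],s["ee_rot"][0,1])))
```

```text
[ 1.42343259e+01  2.32975652e+01 -2.10701126e+01  1.63732827e-02
 -4.56647176e+01  8.05504065e+01] [ 0.54800696 -0.0259097   0.07806261] -85.20381727845954
```

Request:
{"api": "play_rows", "payload": {"commands": "0 0 0 0 0 0.6;0 0 0 0 0 0.99;0 0 0 0 0 0.99;0 0 0 0 0 0.99;0 0 0 0 0 0.99;0 0 0 0 0 0.99;0 0 0 0 0 0.99;0 0 0 0 0 0.99;0 0 0 0 0 0.99;0 0 0 0 0 0.95;0 0 0 0 0 0.4;0 0 0 0 0 0;0 0 0 0 0 0"}}

```text
time_s: 13.0
tcp_pos: [0.5482, -0.026, 0.0782]
ee_rot: [[0.009, 1.0, -0.0], [1.0, -0.009, -0.0], [-0.0, -0.0, -1.0]]
wrist_force: [-0.6, 0.8, -2.0]
gripper_width: 0.571
gripper_force: 30.0
```

Run:
```python
from h import *
s=r.sense();print(s["joints"],s["tcp_pos"],np.degrees(np.arctan2(s["ee_rot"][1,1],s["ee_rot"][0,1])))
im,d,c=cap("side");cv2.imwrite("pics/c3.png",cv2.resize(im[110:250,270:430],None,fx=3,fy=3))
```

```text
[ 1.42191481e+01  2.32978590e+01 -2.10447396e+01  7.49277912e-03
 -4.56656714e+01  1.65278836e+02] [ 0.54822772 -0.02596214  0.07817573] -0.4967795662560046
```

View pics/c3.png

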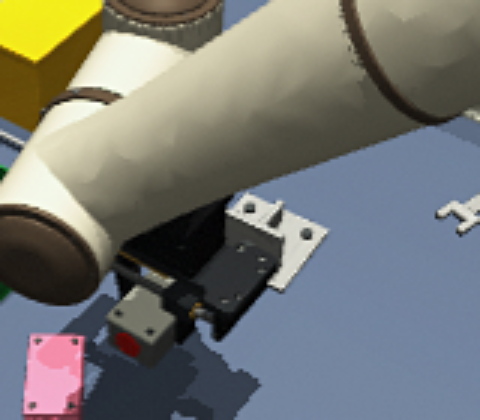

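Red is flush and faces away at (128,345) in the crop, with yellow toward the nose.

Request:
{"api": "play_rows", "payload": {"commands": "0.03 -0.2 -0.6 0 0 0;0.03 -0.2 -0.7 0 0 0;0 -0.2 -0.6 0 0 0;0 -0.4 -0.28 0 0 0;0 -0.5 0 0 0 0;0 -0.4 0 0 0 0;0 -0.3 0 0 0 0;0 0 0 0 0 0;0 0 0 0 0 0"}}

```text
time_s: 13.95
tcp_pos: [0.5505, -0.0923, 0.0135]
ee_rot: [[0.007, 1.0, 0.001], [1.0, -0.007, 0.0], [0.0, 0.001, -1.0]]
wrist_force: [0.2, -0.3, -3.2]
gripper_width: 0.572
gripper_force: 30.0
```

Request:
{"api": "play_rows", "payload": {"commands": "0 -0.1 0 0 0 0;0 -0.1 0 0 0 0;0 -0.1 0 0 0 0;0 0 0 0 0 0"}}

```text
time_s: 14.35
tcp_pos: [0.5503, -0.1003, 0.013]
ee_rot: [[0.006, 1.0, 0.0], [1.0, -0.006, 0.001], [0.001, 0.0, -1.0]]
wrist_force: [-0.3, 4.6, -1.2]
gripper_width: 0.57
gripper_force: 30.0
```

Request:
{"api": "play_rows", "payload": {"commands": "0 -0.1 0 0 0 0;0 -0.1 0 0 0 0;0 0 0 0 0 0"}}

```text
time_s: 14.65
tcp_pos: [0.5502, -0.1062, 0.013]
ee_rot: [[0.006, 1.0, 0.0], [1.0, -0.006, 0.001], [0.001, 0.0, -1.0]]
wrist_force: [-0.5, 4.9, -0.7]
gripper_width: 0.574
gripper_force: 30.0
```

Request:
{"api": "play_rows", "payload": {"commands": "0 -0.05 0 0 0 0;0 -0.05 0 0 0 0;0 0 0 0 0 0"}}

```text
time_s: 14.95
tcp_pos: [0.5502, -0.1079, 0.013]
ee_rot: [[0.006, 1.0, 0.0], [1.0, -0.006, 0.002], [0.002, 0.0, -1.0]]
wrist_force: [-1.5, 11.5, 0.8]
gripper_width: 0.57
gripper_force: 30.0
```

Request:
{"api": "play_rows", "payload": {"commands": "0 -0.05 0 0 0 0;0 -0.05 0 0 0 0;0 0 0 0 0 0;0 0 0 0 0 0"}}

```text
time_s: 15.35
tcp_pos: [0.5502, -0.1082, 0.0131]
ee_rot: [[0.006, 1.0, 0.001], [1.0, -0.006, 0.005], [0.005, 0.001, -1.0]]
wrist_force: [-2.7, 23.4, 2.9]
gripper_width: 0.57
gripper_force: 30.0
```

Request:
{"api": "play_rows", "payload": {"commands": "0 0.2 0 0 0 0;0 0.4 0 0 0 0;0 0.6 0 0 0 0;0 0.6 0 0 0 0;0 0.4 0 0 0 0;0 0.2 -0.03 0 0 0;0 0 -0.05 0 0 0;0 0 0 0 0 0;0 0 0 0 0 0;0 0 0 0 0 0"}}

```text
time_s: 16.35
tcp_pos: [0.5501, -0.0416, 0.0104]
ee_rot: [[0.007, 1.0, -0.0], [1.0, -0.007, -0.0], [-0.0, -0.0, -1.0]]
wrist_force: [0.3, 0.1, -2.0]
gripper_width: 0.574
gripper_force: 30.0
```

Request:
{"api": "play_rows", "payload": {"commands": "0 0 -0.02 0 0 0;0 0 0 0 0 0"}}

```text
time_s: 16.55
tcp_pos: [0.5502, -0.0413, 0.01]
ee_rot: [[0.007, 1.0, 0.0], [1.0, -0.007, -0.0], [-0.0, 0.0, -1.0]]
wrist_force: [-0.3, -0.7, -2.1]
gripper_width: 0.572
gripper_force: 30.0
```

Request:
{"api": "play_rows", "payload": {"commands": "0 0 0 0 0 0;0 0 0 0 0 0;0 0 0 0 0 0;0 0 0 0 0 0;0 0 0 0 0 0;0 0 0 0 0 0;0 0 0 0 0 0;0 0 0 0 0 0;0 0 0.5 0 0 0;0 0 1 0 0 0;0 0 1 0 0 0;0 0 1 0 0 0;0 0 1 0 0 0;0 0 0.5 0 0 0;0 0 0 0 0 0;0 0 0 0 0 0", "grip": 87}}

```text
time_s: 18.15
tcp_pos: [0.5496, -0.041, 0.1593]
ee_rot: [[0.007, 1.0, -0.001], [1.0, -0.007, 0.0], [0.0, -0.001, -1.0]]
wrist_force: [0.2, -0.3, 0.4]
gripper_width: 1.001
gripper_force: 0.0
```

Request:
{"api": "play_rows", "payload": {"commands": "-0.6 -0.6 0.3 0 0 0;-0.8 -0.8 0 0 0 0;-0.8 -0.8 0 0 0 0;-0.8 -0.8 0 0 0 0;-0.6 -0.8 0 0 0 0;0 -0.8 0 0 0 0;0 0 0 0 0 0;0 0 0 0 0 0;0 0 0 0 0 0"}}

```text
time_s: 19.05
tcp_pos: [0.4425, -0.1647, 0.1679]
ee_rot: [[0.023, 1.0, -0.0], [0.999, -0.023, -0.024], [-0.024, 0.001, -1.0]]
wrist_force: [0.6, 0.2, -0.1]
gripper_width: 0.997
gripper_force: 0.0
```

Run:
```python
from h import *
s=r.sense();print(s["time_s"],s["tcp_pos"],s["joints"])
im,d,c=cap("side");im2,_,_=cap("top")
a=cv2.resize(im[150:290,240:400],None,fx=2.5,fy=2.5);b=cv2.resize(im2[130:270,240:400],None,fx=2.5,fy=2.5)
cv2.imwrite("pics/c4.png",np.hstack([a,b]))
```

```text
19.05 [ 0.44250269 -0.16465472  0.16790184] [  0.30596203   9.86401302 -25.92490818   1.67859242 -54.23171056
 177.40513296]
```

View pics/c4.png

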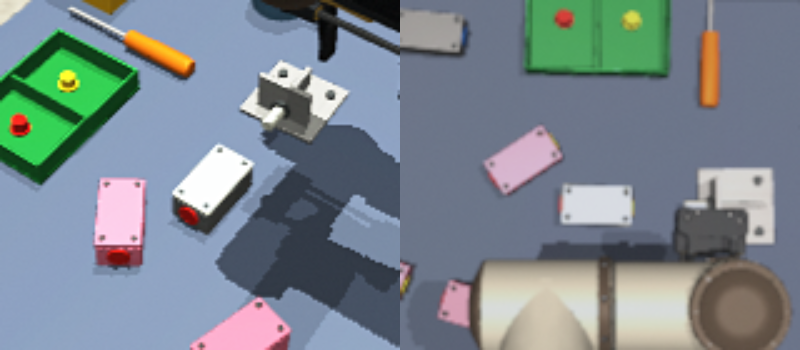

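The box stands cover up with both plugs flush, clear of the stop. Joint 6 is sitting close to its limit, so I'll turn it back before handing in.

Request:
{"api": "play_rows", "payload": {"commands": "0 0 0 0 0 -0.8;0 0 0 0 0 -0.8;0 0 0 0 0 -0.4;0 0 0 0 0 0;0 0 0 0 0 0;0 0 0 0 0 0"}}

```text
time_s: 19.75
tcp_pos: [0.442, -0.165, 0.1683]
ee_rot: [[0.317, 0.948, -0.007], [0.948, -0.317, -0.023], [-0.024, 0.001, -1.0]]
wrist_force: [-0.3, 0.4, 0.2]
gripper_width: 1.001
gripper_force: 0.0
```

```bash
python3 -c "
from h import *
s=r.sense();print(s['joints'],s['wrist_force']);print(r.finish_job())"
```

```text
[  0.235426     9.98864664 -25.66914281   1.6154339  -54.73258709
 160.35295437] [-0.25454201  0.4444729   0.18437968]
the job is handed in; nothing more can be done
None
```

I pressed the red plug and then the yellow plug home against the nose, left the box standing cover up clear of the stop, let go of it, and handed the job in at about 20 s; the hand-in returned no verdict.

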